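# Empty the sweets cup into the bowl

### The job

Lift the white cup out of the wooden caddy without spilling, stand it upright on the open table and let go of it; then take it again another way, so that you can tip it, empty all four foil-wrapped chocolate balls from it into the blue bowl, and set the empty cup upright in the middle of the yellow saucer and let go. Put the cup down gently, never letting it drop, and leave the coffee cup, the shaker and the teaspoon where they are.

Things in the scene. Friction and masses are not known exactly. Their poses are not given: they have to be found in the camera images.
- caddy: Wooden caddy, fixed, 98 (x) x 140 (y) x 112 mm high; yaw within 20 degrees. Origin: centre of underside; z up. Floor 8 mm thick. Tall boards on the x sides (inner faces x = +-39 mm, tops at 112 mm); at the y ends only 8 mm thick lips centred on y = +-66 mm, tops at 22 mm. So the cup can be taken only from above, fingers closing along the caddy's y
- cup: White ceramic cup with a thin red band near the rim and no handle: straight cylinder, outer diameter 66 mm, 82 mm high, wall 3.5 mm, bottom 6 mm thick, 0.13 to 0.22 kg. Origin: centre of its underside; z along its axis towards the mouth. At the start it stands upright on the caddy floor near its middle, holding the four balls
- bowl: Blue ceramic bowl, loose, 0.45 kg, mouth diameter 156 mm, 48 mm high. Origin: centre of its underside; z up
- saucer: Yellow ceramic saucer, loose, 0.25 kg, outer diameter 136 mm, rim 14 mm high, with a flat middle about 80 mm across whose top is 6 mm above the table. Origin: centre of its underside; z up
- coffee_cup: Bystander: empty white coffee cup with a handle, mouth diameter 72 mm, 58 mm high, beyond the work. Origin: centre of its underside
- shaker: Bystander: amber glass shaker with steel cap, diameter 44 mm, 85 mm high, beyond the work. Origin: centre of its underside
- teaspoon: Bystander: steel teaspoon lying flat beyond the work, 140 mm long. Origin: centre of its underside; x along it
- ball1_center (a point): Centre of a solid ball, diameter 24 mm, 11 g, a chocolate wrapped in gold foil; slippery (friction about 0.3), it rolls. At the start it lies in the cup
- ball2_center (a point): Centre of a solid ball, diameter 24 mm, 11 g, a chocolate wrapped in red foil; slippery (friction about 0.3), it rolls. At the start it lies in the cup
- ball3_center (a point): Centre of a solid ball, diameter 24 mm, 11 g, a chocolate wrapped in copper-coloured foil; slippery (friction about 0.3), it rolls. At the start it lies in the cup
- ball4_center (a point): Centre of a solid ball, diameter 24 mm, 11 g, a chocolate wrapped in dark blue foil; slippery (friction about 0.3), it rolls. At the start it lies in the cup
Things that resemble listed ones, but are neither listed nor needed, are in the scene too. Of the things that look like the bowl, take the one that is farthest to the robot's left at the start.

How it is judged:
By the outcome, as a careful person would: the job done as asked, in the order asked, and still so for the second after the job is handed in, with the robot touching nothing.
It also fails if it takes over 72 s, if anything falls off the work surface, if the arm or the gripper's body presses on something with over 40 N, if the wrist force passes 120 N, or if a joint passes its speed limit or range.

### The arm

A 7-joint arm with a two-finger parallel gripper is mounted at the origin on the work surface. World frame = base frame: x ahead of the robot, y to its left, z up, the work surface at z = 0. Lengths are in m, angles in rad, forces in N, time in s.
With the tool pointing down it reaches from about 0.425 to 0.95 m from the base axis. Payload 16.7 kg.
Tool frame: the origin (TCP) lies midway between the tips of the shut fingers; the grasp point (between the pads) lies 19 mm behind it (r.grip_depth is the distance from the TCP to the grasp point, in m); z points along the fingers, y is the line along which they close (so a half turn about z gives the same grasp; the last joint's range is limited). The gripper opens to 94 mm and grips with 3 to 60 N. Pads are 16 mm wide; open, the fingers measure 119 mm over their backs; the gripper's body (75 mm by 177 mm) begins 78 mm behind the grasp point.
Start: joints at [0.977, 0.426, 0.074, 1.606, -0.034, 1.111, -0.067], TCP at [0.29, -0.609, 0.205] pointing down, gripper open.
Joint ranges: [-2.85, 2.85], [-0.5, 2.14], [-1.23, 1.37], [0.21, 2.46], [-1.02, 4.16], [0.16, 2.05], [-2.73, 2.73]. Speed limits (rad/s): [1.89, 1.89, 2.39, 2.39, 3.01, 3.01, 3.01].

### API

Orientations are given as a rotation vector (axis times angle).
In Python, from rig import r gives the robot as it stands. The module is installed in compiled form; this text tells all that it offers.
- The arm moves only by the shell command python3 -m inch 'ROWS' [FORCE]. ROWS is JSON, a list of rows, each a list of 3 entries, a list of its own where there are three numbers: the shift along the tool's x, y, z normalised to -1 to 1, where 1 is 100 mm, then the turn about the tool's z normalised to -1 to 1, where 1 is 90 degrees, then the opening, from 0 (shut) to 1 (fully open). In form: [[[x, y, z], roll, fingers], ...]. A call has 1 to 20 rows; each row is the pose to reach, as a shift and turn from the pose commanded when the call began, along the tool's axes at that moment; what a row does not reach only later rows make up. A row lasts 1/8 s, in which the tool goes at most 62.5 mm and 10.7 degrees, less where a joint would pass 70% of its speed; a pose out of reach is approached as far as the arm can. A call with a number of a shift or a turn outside -1 to 1 is refused whole. A call with a gripper value outside its range is refused whole. The fingers move at their own pace and stop on an object; FORCE is the grip in N (left out, the last holds). Time passes only in rows, so rows that repeat a pose let the fingers close. It gives the time, the measured TCP pose, the force, the opening and the grip force at its end, in the units of the state.
- r.sense(): the state, without advancing time (a new reading comes with each control period).
- r.grab_frame(name): name is "side" or "top"; returns the picture (480x640x3 uint8, red, green, blue); there is no depth.
- r.calibration(name): a dict with "intrinsics" (3x3 intrinsics, pixels), "origin" and "orientation" of the camera in the world. Camera axes: x right, y up, looking along -z (the intrinsics and any distortion apply to the point x, -y, -z); pixel columns grow to the right and rows downward; lengths in m; the calibration is good to about 2 mm. A picture is of the moment at which its call begins. calibration takes no time and is no camera call.
- r.finish_job(): hands the job in; it is judged then, once.
Trained networks look in the newest picture that a camera, given by its name, has taken for a name from the list of things; names that differ only in an ending like _2 or _b are one class to them, and where a whole thing is asked for, a point or a joint stands for the part that bears it (a point fixed in the world has none). Each returns a list of dicts, best first, with "p" (0 to 1); they miss things now and then, are a little off and sometimes report something else, mostly with a low value. They report only what shows in the picture. A call takes as long as a camera call. They do not tell look-alikes from the thing itself.
- r.trace(camera, label): "region" (480x640 bool, what is visible of it) and "rect" ([left, top, width, height] in pixels, round what is visible of it).
The state is a dict: "t": time; "joints": joint angles; "qvel": joint speeds; "tau": joint torques, N m; "position": TCP position; "tcp_rot": TCP orientation; "ft_force": force on the tool from outside, world axes, zero at the start; "torque": the same for the moment, N m; "opening": finger opening in m; "finger_force": force on a finger pad.
Only numpy, scipy, OpenCV 4.12 (cv2) and the standard library are available. Lean on these libraries where they do the work, as an engineer would, in place of code of your own. Each camera call takes 0.05 s, during which the arm holds its last target. There are 200 camera calls.

## Working session

There is one attempt and no reset: what is moved stays moved. The work goes in short steps, Python scripts to look and compute and a shell command to move; the robot and the scene stay as the last step left them, time stands still between calls to the robot, and variables do not carry over. Pictures are saved under pics/ and viewed, at most 10 in all, crops included, and the job is handed in when it is done.

```bash
mkdir -p pics; python3 - <<'E'
from rig import r
import cv2, numpy as np
s=r.sense(); print({k:np.round(v,3).tolist() for k,v in s.items()})
for n in ("side","top"):
    im=r.grab_frame(n); cv2.imwrite(f"pics/{n}0.png",im[:,:,::-1])
    c=r.calibration(n); print(n,{k:np.round(v,4).tolist() for k,v in c.items()})
    for l in ("caddy","cup","bowl","saucer","coffee_cup","ball1_center"):
        for d in r.trace(n,l): print(n,l,round(d["p"],2),np.round(d["rect"],0).tolist())
E
```

```text
{'t': 0.0, 'joints': [0.976, 0.427, 0.074, 1.607, -0.034, 1.111, -0.067], 'qvel': [-0.002, -0.001, 0.0, -0.001, 0.001, 0.0, -0.0], 'tau': [-0.0, -93.582, 3.666, -45.419, -0.049, 0.02, 0.0], 'position': [0.29, -0.609, 0.205], 'tcp_rot': [-3.063, -0.693, 0.001], 'ft_force': [0.042, 0.073, 0.104], 'torque': [0.029, 0.037, -0.055], 'finger_force': 0.0, 'opening': 0.094}
side {'intrinsics': [[610.3061, 0.0, 329.6637], [0.0, 610.3061, 246.5326], [0.0, 0.0, 1.0]], 'origin': [-0.0897, 0.9213, 0.9541], 'orientation': [0.371, -1.1319, -2.3392]}
side caddy 0.88 [373.0, 158.0, 56.0, 63.0]
side bowl 0.91 [300.0, 243.0, 67.0, 48.0]
side bowl 0.84 [434.0, 197.0, 61.0, 36.0]
side bowl 0.68 [350.0, 147.0, 52.0, 32.0]
side saucer 0.95 [228.0, 322.0, 65.0, 48.0]
side coffee_cup 0.67 [204.0, 253.0, 49.0, 37.0]
side ball1_center 0.29 [374.0, 162.0, 55.0, 63.0]
top {'intrinsics': [[434.7332, 0.0, 312.6252], [0.0, 434.7332, 231.0912], [0.0, 0.0, 1.0]], 'origin': [0.4557, -0.0336, 1.1094], 'orientation': [0.0786, -0.0884, -1.5748]}
top caddy 0.72 [399.0, 218.0, 76.0, 45.0]
top cup 0.86 [414.0, 227.0, 36.0, 32.0]
top bowl 0.81 [404.0, 285.0, 64.0, 68.0]
top bowl 0.8 [453.0, 149.0, 58.0, 58.0]
top bowl 0.55 [255.0, 216.0, 65.0, 64.0]
top saucer 0.58 [152.0, 217.0, 54.0, 55.0]
```

View pics/side0.png

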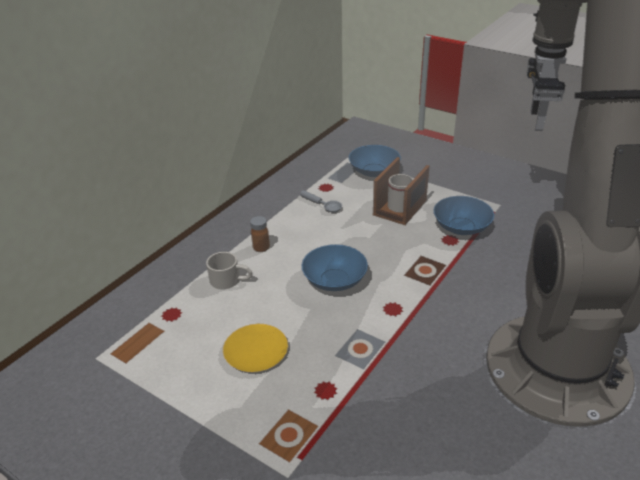

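View pics/top0.png

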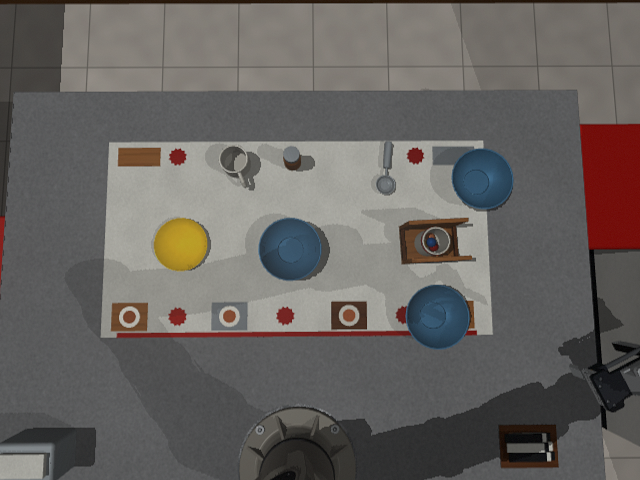

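Top view (image up = +x, left = +y): the target bowl is the leftmost of three, at (290,249). The saucer is at (181,244), the caddy with the cup at (435,241), and decoy bowls at (482,178) and (437,316). The side view shows the same layout.

```bash
cat > h.py <<'E'
from rig import r
import numpy as np, cv2
from scipy.spatial.transform import Rotation as R
def ray(n,uv):
    c=r.calibration(n); K=np.array(c["intrinsics"]); d=np.linalg.solve(K,[uv[0],uv[1],1.])*[1,-1,-1]
    return np.array(c["origin"]),R.from_rotvec(c["orientation"]).apply(d)
def atz(n,uv,z):
    o,d=ray(n,uv); return o+d*(z-o[2])/d[2]
def tri(a,b):
    (o1,d1),(o2,d2)=ray("top",a),ray("side",b)
    d1/=np.linalg.norm(d1);d2/=np.linalg.norm(d2)
    t=np.linalg.lstsq(np.c_[d1,-d2],o2-o1,rcond=None)[0]
    p,q=o1+t[0]*d1,o2+t[1]*d2; return (p+q)/2,np.linalg.norm(p-q)
def proj(n,P):
    c=r.calibration(n); K=np.array(c["intrinsics"]); p=R.from_rotvec(c["orientation"]).inv().apply(np.atleast_2d(P)-np.array(c["origin"]))*[1,-1,-1]
    q=p@K.T; return q[:,:2]/q[:,2:]
def ax(d): # world delta -> tool-axis delta (units of 100mm)
    return R.from_rotvec(r.sense()["tcp_rot"]).inv().apply(d)*10
def fitmask(n,mask,x0,sil):
    """fit (x,y) of an upright solid of revolution, profile sil=[(radius,z)], to a mask by silhouette hull"""
    from scipy.optimize import minimize
    a=np.linspace(0,2*np.pi,60)
    def cost(v):
        P=np.concatenate([np.c_[v[0]+q*np.cos(a),v[1]+q*np.sin(a),np.full(60,z)] for q,z in sil])
        m=np.zeros((480*4,640*4),np.uint8); h=cv2.convexHull((proj(n,P)*4+2).astype(np.int32)); cv2.fillConvexPoly(m,h,1)
        return (cv2.resize(m,(640,480),interpolation=cv2.INTER_AREA).astype(bool)^mask).sum() if 0 else np.abs(cv2.resize(m*255.0,(640,480),interpolation=cv2.INTER_AREA)/255-mask).sum()
    s=minimize(cost,x0,method="Nelder-Mead",options=dict(initial_simplex=np.array(x0)+[[0,0],[.015,0],[0,.015]],xatol=2e-4,fatol=.5)); return s.x,s.fun/mask.sum()
E
python3 - <<'E'
from h import *
ims={n:r.grab_frame(n) for n in("side","top")}
prof={"bowl":[(.078,.048),(.035,0)],"saucer":[(.068,.014),(.04,0)]}
for l in prof:
    for n in("top","side"):
        for d in r.trace(n,l):
            x,y,w,h=d["rect"]; x0=atz(n,(x+w/2,y+h/2),.03)[:2]
            if l=="bowl" and not -0.1<x0[1]<.2: continue
            p,e=fitmask(n,d["region"],x0,prof[l]); print(l,n,d["p"],p.round(4),round(e,3))
c=cv2.resize(ims["top"][205:275,390:490],None,fx=6,fy=6,interpolation=cv2.INTER_CUBIC)
e=cv2.resize(ims["side"][150:230,365:445],None,fx=5.25,fy=5.25,interpolation=cv2.INTER_CUBIC)
cv2.imwrite("pics/z1.png",cv2.resize(np.hstack([c,e]),None,fx=.78,fy=.78)[:,:,::-1])
E
```

```text
bowl top 0.95 [0.5254 0.0169] 0.033
bowl top 0.19 [0.7925 0.    ] 7.448
bowl side 0.58 [0.5232 0.0189] 0.045
saucer top 0.64 [0.541  0.2938] 0.037
saucer top 0.57 [ 0.5863 -0.3552] 56.471
saucer top 0.35 [0.7522 0.1451] 1.404
saucer side 0.63 [0.5405 0.292 ] 0.057
```

View pics/z1.png

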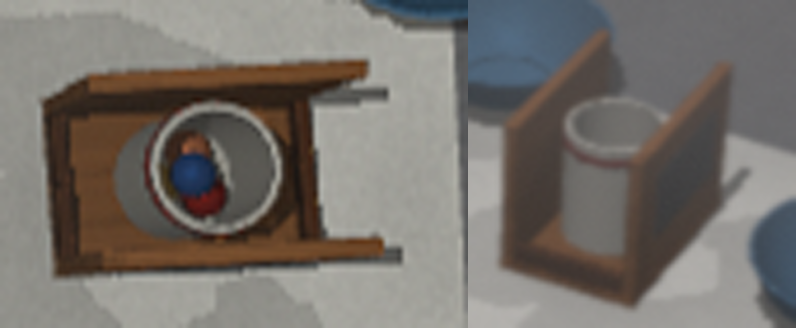

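The zoom shows the cup rim centred at about (436.4,240.9) in the top view and (401,180) in the side view. The balls lie low in the cup, and the caddy boards are only slightly yawed.

```bash
python3 - <<'E'
from h import *
print("rim",tri((436.4,240.9),(400.9,180.3)))
f=lambda u,v:(390+u/4.68,205+v/4.68)
for P in [((92,76),(368,62)),((75,255),(382,240))]:
    a,b=[atz("top",f(*p),.112) for p in P]; d=a-b; print(a.round(4),b.round(4),np.degrees(np.arctan2(-d[0],d[1])))
for n in("top","side"):
    r.grab_frame(n)
    for d in r.trace(n,"cup"):
        x,y,w,h=d["rect"];p,e=fitmask(n,d["region"],atz(n,(x+w/2,y+h/2),.06)[:2],[(.033,.09),(.033,.008)]);print(n,d["p"],p,e)
q=R.from_rotvec(r.sense()["tcp_rot"]).as_matrix(); print(q.round(3))
E
```

```text
rim (array([ 0.53991307, -0.33252239,  0.0875296 ]), np.float64(0.00027362764396786994))
[ 0.5838 -0.265   0.112 ] [ 0.5901 -0.4022  0.112 ] 2.6230754142006996
[ 0.4954 -0.2541  0.112 ] [ 0.5019 -0.4052  0.112 ] 2.4600706591614543
top 0.69 [ 0.53971068 -0.33042743] 0.3186367069486405
side 0.93 [ 0.54300176 -0.33141427] 0.3858359133126935
[[ 0.903  0.43  -0.   ]
 [ 0.43  -0.903  0.   ]
 [-0.    -0.    -1.   ]]
```

```bash
python3 -m inch '[[[0,0,-0.5],0,1],[[0,0,-1],0,1],[[0,0,-1],0,1]]'
```

```text
t: 1.58
position: [0.2911, -0.6108, 0.3098]
tcp_rot: [3.058, 0.691, 0.003]
ft_force: [0.0, -0.1, -1.5]
opening: 0.0938
finger_force: 0.0
```

Cup measured at (0.540, -0.332), with its base about 8 mm up and the caddy yawed about 2.5°. The interface has no tilt input, so I'll check here what a pose out of reach does to the tool's orientation.

```bash
python3 -m inch '[[[0.6,0,-0.6],0,1],[[1,0,-1],0,1],[[1,0,-1],0.25,1]]'; python3 -m inch '[[[0.6,0,-0.6],0,1],[[1,0,-1],0,1],[[1,0,-1],0,1]]';python3 -m inch '[[[0.6,0,-0.6],0,1],[[1,0,-1],0,1],[[1,0,-1],0,1]]'; python3 -c "
from h import *
s=r.sense();print(s['joints'].round(3) if hasattr(s['joints'],'round') else s['joints'],R.from_rotvec(s['tcp_rot']).as_matrix().round(3))"
```

```text
t: 1.95
position: [0.3841, -0.5649, 0.4076]
tcp_rot: [3.114, 0.404, 0.004]
ft_force: [-0.2, -0.9, -1.2]
opening: 0.0936
finger_force: 0.0
t: 2.33
position: [0.4807, -0.5394, 0.5068]
tcp_rot: [3.114, 0.408, 0.003]
ft_force: [0.1, -1.4, -0.1]
opening: 0.094
finger_force: 0.0
t: 2.7
position: [0.5691, -0.5153, 0.5952]
tcp_rot: [3.115, 0.404, 0.009]
ft_force: [-1.7, -2.6, -0.6]
opening: 0.0938
finger_force: 0.0
[ 0.569  0.636  0.296  0.476 -0.201  2.039 -0.595] [[ 0.967  0.255  0.006]
 [ 0.255 -0.967  0.001]
 [ 0.006  0.001 -1.   ]]
```

```bash
for i in 1 2; do python3 -m inch '[[[0.6,0,-0.6],0,1],[[1,0,-1],0,1],[[1,0,-1],0,1],[[1,0,-1],0,1]]'; done; python3 -c "
from h import *
s=r.sense();print(s['joints'].round(3) if hasattr(s['joints'],'round') else s['joints'],R.from_rotvec(s['tcp_rot']).as_matrix().round(3))"
```

```text
t: 3.2
position: [0.6152, -0.5225, 0.6121]
tcp_rot: [3.045, 0.379, 0.084]
ft_force: [-0.5, 0.4, -0.9]
opening: 0.0939
finger_force: 0.0
t: 3.7
position: [0.6734, -0.4585, 0.6519]
tcp_rot: [2.983, 0.398, 0.19]
ft_force: [-0.2, 0.1, -0.6]
opening: 0.094
finger_force: 0.0
[ 0.464  0.713  0.337  0.213 -0.255  2.048 -0.743] [[ 0.957  0.252  0.14 ]
 [ 0.268 -0.957 -0.108]
 [ 0.107  0.141 -0.984]]
```

```bash
for i in 1; do python3 -m inch '[[[-0.5,0,0.5],0,1],[[-1,0,1],0,1],[[-1,0,1],0,1]]'; done; python3 -c "
from h import *
s=r.sense();print(s['joints'].round(3) if hasattr(s['joints'],'round') else s['joints'],R.from_rotvec(s['tcp_rot']).as_matrix().round(3))"
```

```text
t: 4.08
position: [0.6091, -0.4911, 0.565]
tcp_rot: [2.983, 0.397, 0.19]
ft_force: [1.3, -1.1, 0.3]
opening: 0.0942
finger_force: 0.0
[ 0.401  0.464  0.378  0.847 -0.18   1.677 -0.614] [[ 0.958  0.252  0.141]
 [ 0.268 -0.957 -0.108]
 [ 0.108  0.141 -0.984]]
```

The tool tilts at the limit and keeps the tilt, because the next call starts from the reached pose. So a horizontal tool is possible. For the first grasp I'll go to the inner limit and undo this tilt.

```bash
python3 -m inch '[[[-0.3,-0.4,0.25],0,1],[[-0.7,-1,0.65],0,1],[[-0.7,-1,0.65],0,1]]'; python3 -m inch '[[[-0.3,-0.4,0.25],0,1],[[-0.7,-1,0.65],0,1],[[-0.7,-1,0.65],0,1]]'; python3 -m inch '[[[-0.3,-0.4,0.25],0,1],[[-0.7,-1,0.65],0,1],[[-0.7,-1,0.65],0,1]]';  python3 -c "
from h import *
s=r.sense();print(s['joints'].round(3) if hasattr(s['joints'],'round') else s['joints'],R.from_rotvec(s['tcp_rot']).as_matrix().round(3))"
```

```text
t: 4.45
position: [0.5247, -0.4192, 0.479]
tcp_rot: [2.984, 0.398, 0.189]
ft_force: [0.7, -1.1, 1.0]
opening: 0.0942
finger_force: 0.0
t: 4.82
position: [0.4414, -0.3487, 0.3929]
tcp_rot: [2.985, 0.399, 0.188]
ft_force: [0.7, -1.1, 1.0]
opening: 0.0943
finger_force: 0.0
t: 5.2
position: [0.3586, -0.2787, 0.3074]
tcp_rot: [2.984, 0.399, 0.188]
ft_force: [1.0, 0.2, 0.9]
opening: 0.0938
finger_force: 0.0
[ 0.195 -0.172  0.262  2.071  0.09   1.065 -0.884] [[ 0.957  0.253  0.139]
 [ 0.268 -0.957 -0.107]
 [ 0.106  0.14  -0.984]]
```

```bash
cat > o.py <<'E'
from h import *
s=r.sense();print(np.round(s['joints'],3),np.round(s['position'],3));print(R.from_rotvec(s['tcp_rot']).as_matrix().round(3))
E
python3 -m inch '[[[-0.3,-0.4,-0.1],0,1],[[-0.6,-0.8,-0.2],0,1],[[-0.6,-0.8,-0.2],0,1]]'; python3 o.py
```

```text
t: 5.58
position: [0.2791, -0.2166, 0.3117]
tcp_rot: [2.981, 0.398, 0.194]
ft_force: [1.1, -1.1, 0.7]
opening: 0.0938
finger_force: 0.0
[ 0.196 -0.39   0.166  2.209  0.126  1.146 -0.992] [ 0.279 -0.217  0.312]
[[ 0.957  0.252  0.144]
 [ 0.269 -0.957 -0.109]
 [ 0.11   0.143 -0.984]]
```

```bash
python3 -m inch '[[[-0.3,-0.4,-0.1],0,1],[[-0.6,-0.8,-0.2],0,1],[[-0.6,-0.8,-0.2],0,1]]'; python3 o.py
```

```text
t: 5.95
position: [0.2267, -0.1755, 0.3127]
tcp_rot: [2.983, 0.404, 0.184]
ft_force: [-0.8, -0.8, 0.3]
opening: 0.094
finger_force: 0.0
[ 0.557 -0.493 -0.111  2.269 -0.017  1.192 -0.842] [ 0.227 -0.175  0.313]
[[ 0.957  0.256  0.137]
 [ 0.271 -0.956 -0.108]
 [ 0.103  0.14  -0.985]]
```

```bash
python3 -m inch '[[[-0.3,-0.4,-0.1],0,1],[[-0.3,-0.4,-0.1],0,1]]'; python3 o.py
```

```text
t: 6.2
position: [0.2165, -0.1561, 0.2939]
tcp_rot: [3.002, 0.408, 0.12]
ft_force: [0.0, 1.2, 1.0]
opening: 0.0939
finger_force: 0.0
[ 0.89  -0.494 -0.353  2.292 -0.143  1.189 -0.691] [ 0.216 -0.156  0.294]
[[ 0.961  0.261  0.093]
 [ 0.27  -0.958 -0.097]
 [ 0.064  0.119 -0.991]]
```

```bash
python3 -m inch '[[[-0.3,-0.4,-0.15],0,1],[[-0.5,-0.6,-0.2],0,1],[[-0.5,-0.6,-0.2],0,1]]'; python3 o.py
```

```text
t: 6.58
position: [0.1959, -0.139, 0.2779]
tcp_rot: [3.047, 0.39, 0.06]
ft_force: [0.3, -0.7, 1.1]
opening: 0.0939
finger_force: 0.0
[ 0.742 -0.495 -0.277  2.328 -0.103  1.222 -0.792] [ 0.196 -0.139  0.278]
[[ 0.967  0.25   0.047]
 [ 0.253 -0.965 -0.063]
 [ 0.03   0.073 -0.997]]
```

```bash
python3 -m inch '[[[-0.3,-0.4,-0.15],0,1],[[-0.5,-0.6,-0.2],0,1],[[-0.5,-0.6,-0.2],0,1]]'; python3 o.py
```

```text
t: 6.95
position: [0.1562, -0.1109, 0.2516]
tcp_rot: [-2.994, -0.431, -0.128]
ft_force: [-0.6, -1.2, -0.8]
opening: 0.094
finger_force: 0.0
[ 0.879 -0.494 -0.195  2.393 -0.242  1.274 -0.501] [ 0.156 -0.111  0.252]
[[ 0.956  0.285  0.067]
 [ 0.276 -0.953  0.125]
 [ 0.1   -0.101 -0.99 ]]
```

```bash
for i in 1 2; do python3 -m inch '[[[0.35,-0.33,-0.05],0,1],[[0.7,-0.65,-0.1],0,1]]' >/dev/null; done; for i in 1 2; do python3 -m inch '[[[-0.15,-0.55,0.05],0,1],[[-0.25,-1,0.1],0,1],[[-0.25,-1,0.1],0,1]]'; done; python3 o.py
```

```text
t: 7.82
position: [0.2359, 0.0736, 0.2882]
tcp_rot: [-2.997, -0.412, -0.104]
ft_force: [0.1, 0.0, 0.5]
opening: 0.0939
finger_force: 0.0
t: 8.2
position: [0.2009, 0.154, 0.2853]
tcp_rot: [-3.001, -0.413, -0.095]
ft_force: [0.7, -0.5, -0.2]
opening: 0.0941
finger_force: 0.0
[-0.427 -0.494 -0.245  2.317 -0.194  1.201 -1.886] [0.201 0.154 0.285]
[[ 0.961  0.273  0.047]
 [ 0.266 -0.957  0.118]
 [ 0.077 -0.101 -0.992]]
```

```bash
python3 -m inch '[[[-0.3,-0.6,0],0,1],[[-0.5,-1,0],0,1],[[-0.5,-1,0],0,1]]'; python3 -m inch '[[[-0.3,0.4,0.05],0,1],[[-0.3,0.4,0.05],0,1]]'; python3 o.py
```

```text
t: 8.57
position: [0.1237, 0.2377, 0.292]
tcp_rot: [-2.999, -0.422, -0.096]
ft_force: [1.0, -1.0, 0.7]
opening: 0.0941
finger_force: 0.0
t: 8.82
position: [0.1228, 0.2171, 0.2716]
tcp_rot: [-3.012, -0.409, -0.054]
ft_force: [0.4, -0.7, 0.8]
opening: 0.0937
finger_force: 0.0
[-1.038 -0.493 -0.158  2.348 -0.103  1.178 -2.448] [0.123 0.217 0.272]
[[ 0.963  0.268  0.021]
 [ 0.264 -0.959  0.105]
 [ 0.049 -0.096 -0.994]]
```

```bash
python3 -m inch '[[[-0.15,0.4,0.05],0,1],[[-0.3,0.7,0.1],0,1],[[-0.3,0.7,0.1],0,1]]'; python3 o.py
```

```text
t: 9.2
position: [0.1087, 0.1668, 0.2187]
tcp_rot: [-3.1, -0.431, 0.015]
ft_force: [-0.5, 0.4, -0.6]
opening: 0.094
finger_force: 0.0
[-0.557 -0.495 -0.452  2.439 -0.245  1.163 -2.157] [0.109 0.167 0.219]
[[ 0.962  0.273 -0.011]
 [ 0.273 -0.962  0.011]
 [-0.008 -0.013 -1.   ]]
```

```bash
for i in 1 2 3; do python3 -m inch '[[[0.55,0.15,-0.1],0,1],[[0.95,0.27,-0.1],0,1],[[0.95,0.27,-0.1],0,1]]'>/dev/null; done; for i in 1 2 3 4 5; do python3 -m inch '[[[0,0.6,0],0,1],[[0,1,0],0,1],[[0,1,0],0,1]]' | sed -n 2,3p; done; python3 o.py
```

```text
position: [0.4307, 0.0662, 0.2429]
tcp_rot: [-3.102, -0.422, 0.019]
position: [0.4579, -0.0291, 0.2415]
tcp_rot: [-3.101, -0.423, 0.019]
position: [0.4853, -0.1247, 0.2401]
tcp_rot: [-3.101, -0.424, 0.019]
position: [0.5126, -0.2205, 0.2386]
tcp_rot: [-3.101, -0.425, 0.019]
position: [0.5398, -0.3164, 0.2371]
tcp_rot: [-3.1, -0.426, 0.02]
[ 0.177  0.34   0.326  1.686 -0.12   1.153 -0.762] [ 0.54  -0.316  0.237]
[[ 0.963  0.269 -0.014]
 [ 0.27  -0.963  0.011]
 [-0.011 -0.014 -1.   ]]
```

```bash
python3 -m inch '[[[-0.02,0.18,0.3],0.15,1],[[-0.02,0.18,0.9],0.15,1],[[-0.02,0.18,0.9],0.15,1],[[-0.02,0.18,0.9],0.15,1]]'; python3 - <<'E'
from h import *
exec(open('o.py').read())
for n in("top","side"):
    im=r.grab_frame(n)
    for d in r.trace(n,"cup"): print(n,round(d["p"],2),d["rect"])
E
```

```text
t: 12.7
position: [0.5424, -0.3324, 0.1494]
tcp_rot: [-3.13, -0.064, 0.018]
ft_force: [-0.1, 0.8, 0.2]
opening: 0.0939
finger_force: 0.0
[ 0.185  0.442  0.353  1.753 -0.181  0.994 -0.921] [ 0.542 -0.332  0.149]
[[ 0.999  0.041 -0.012]
 [ 0.041 -0.999  0.01 ]
 [-0.012 -0.011 -1.   ]]
top 0.49 [412.6, 236.8, 36.3, 23.5]
side 0.56 [386.7, 173.0, 23.0, 37.0]
```

```bash
python3 -m inch '[[[0,0,0.3],0,1],[[0,0,0.6],0,1],[[0,0,0.9],0,1],[[0,0,0.9],0,1]]' && python3 -m inch '[[[-0.01,0,0.22],0,1],[[-0.01,0,0.22],0,1],[[-0.01,0,0.22],0,0.6],[[-0.01,0,0.22],0,0.6],[[-0.01,0,0.22],0,0.6],[[-0.01,0,0.22],0,0.6],[[-0.01,0,0.22],0,0.6]]' 20
```

```text
t: 13.4
position: [0.5393, -0.3323, 0.0565]
tcp_rot: [-3.13, -0.06, 0.024]
ft_force: [0.5, -0.1, 1.2]
opening: 0.0943
finger_force: 0.0
t: 14.28
position: [0.5392, -0.3324, 0.0361]
tcp_rot: [-3.131, -0.06, 0.02]
ft_force: [-1.8, 3.0, 8.7]
opening: 0.0668
finger_force: 20.0
```

Gripped: opening 66.8 mm at 20 N. Lifting out.

```bash
python3 -m inch '[[[0,0,-0.1],0,0.6],[[0,0,-0.4],0,0.6],[[0,0,-0.8],0,0.6],[[0,0,-1],0,0.6]]'; python3 -m inch '[[[0,0,-0.4],0,0.6],[[0,0,-0.7],0,0.6],[[0,0,-0.7],0,0.6]]'; python3 - <<'E'
from h import *
exec(open('o.py').read())
cv2.imwrite("pics/a.png",r.grab_frame("side")[100:260,300:520,::-1].repeat(3,0).repeat(3,1))
E
```

```text
t: 14.78
position: [0.5406, -0.3342, 0.1377]
tcp_rot: [-3.132, -0.059, 0.018]
ft_force: [0.3, 0.1, -2.3]
opening: 0.0669
finger_force: 20.0
t: 15.15
position: [0.5418, -0.3348, 0.2072]
tcp_rot: [-3.132, -0.059, 0.016]
ft_force: [-0.2, -0.0, -3.8]
opening: 0.067
finger_force: 20.0
[ 0.17   0.386  0.375  1.699 -0.158  1.1   -0.939] [ 0.542 -0.335  0.207]
[[ 0.999  0.038 -0.01 ]
 [ 0.038 -0.999  0.009]
 [-0.01  -0.009 -1.   ]]
```

View pics/a.png

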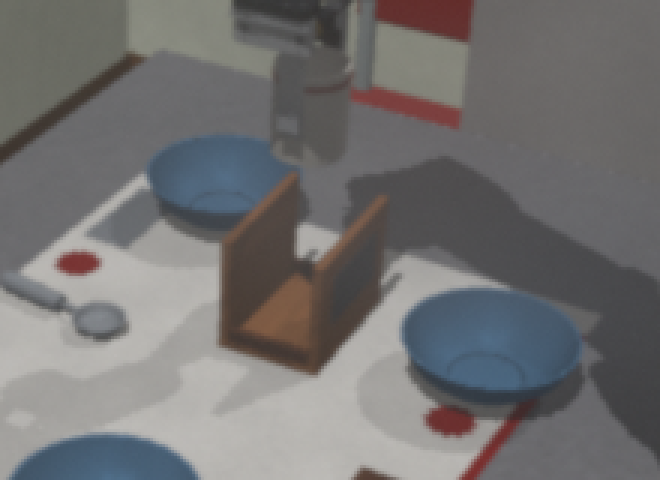

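The cup hangs upright, clear of the caddy. Carrying it to the open table at about (0.42, 0.42).

```bash
python3 -m inch '[[[-0.03,-0.3,0],0,0.6],[[-0.1,-0.8,0],0,0.6],[[-0.12,-1,0],0,0.6]]' >/dev/null
python3 -m inch '[[[-0.06,-0.5,0],0,0.6],[[-0.12,-1,0],0,0.6]]' >/dev/null
python3 -m inch '[[[-0.06,-0.5,0],0,0.6],[[-0.12,-1,0],0,0.6]]' >/dev/null
python3 -m inch '[[[-0.06,-0.5,0],0,0.6],[[-0.12,-1,0],0,0.6]]' >/dev/null
python3 -m inch '[[[-0.06,-0.5,0],0,0.6],[[-0.12,-1,0],0,0.6]]' >/dev/null
python3 -m inch '[[[-0.06,-0.5,0],0,0.6],[[-0.12,-1,0],0,0.6]]' >/dev/null
python3 -m inch '[[[-0.06,-0.5,0],0,0.6],[[-0.12,-1,0.3],0,0.6],[[-0.12,-1,0.5],0,0.6]]' 
python3 o.py
```

```text
t: 17.2
position: [0.4271, 0.3657, 0.1607]
tcp_rot: [-3.131, -0.068, 0.026]
ft_force: [1.5, -1.0, -3.2]
opening: 0.067
finger_force: 20.0
[-7.540e-01  2.960e-01 -6.800e-02  1.898e+00  2.000e-03  9.530e-01
 -2.347e+00] [0.427 0.366 0.161]
[[ 0.999  0.043 -0.017]
 [ 0.043 -0.999  0.009]
 [-0.016 -0.01  -1.   ]]
```

```bash
python3 -m inch '[[[0,-0.3,0.2],0,0.6],[[0,-0.5,0.6],0,0.6],[[0,-0.5,0.9],0,0.6],[[0,-0.5,0.9],0,0.6]]';  python3 -m inch '[[[0,0,0.15],0,0.6],[[0,0,0.3],0,0.6],[[0,0,0.34],0,0.6],[[0,0,0.36],0,0.6],[[0,0,0.38],0,0.6]]'
```

```text
t: 17.7
position: [0.4248, 0.4115, 0.0708]
tcp_rot: [-3.135, -0.06, 0.028]
ft_force: [-0.2, -0.5, -2.2]
opening: 0.067
finger_force: 20.0
t: 18.32
position: [0.4265, 0.4139, 0.0367]
tcp_rot: [-3.13, -0.059, 0.02]
ft_force: [0.2, -0.9, -2.4]
opening: 0.0668
finger_force: 20.0
```

```bash
python3 -m inch '[[[0,0,0.02],0,0.6],[[0,0,0.04],0,0.6],[[0,0,0.05],0,0.6]]'
```

```text
t: 18.7
position: [0.4262, 0.4137, 0.0312]
tcp_rot: [-3.131, -0.059, 0.021]
ft_force: [-0.3, 0.3, -2.0]
opening: 0.0669
finger_force: 20.0
```

```bash
python3 -m inch '[[[0,0,0.01],0,0.6],[[0,0,0.02],0,0.6],[[0,0,0.03],0,0.6]]'
```

```text
t: 19.08
position: [0.4262, 0.4138, 0.0282]
tcp_rot: [-3.131, -0.059, 0.021]
ft_force: [0.6, -0.1, -2.9]
opening: 0.0672
finger_force: 20.0
```

```bash
python3 -m inch '[[[0,0,0.01],0,0.6],[[0,0,0.02],0,0.6],[[0,0,0.025],0,0.6]]'
```

```text
t: 19.45
position: [0.4265, 0.4141, 0.0276]
tcp_rot: [-3.13, -0.06, 0.02]
ft_force: [-6.5, -7.2, 33.2]
opening: 0.0671
finger_force: 20.1
```

```bash
python3 -m inch '[[[0,0,-0.02],0,0.6],[[0,0,-0.02],0,0.75],[[0,0,-0.02],0,1],[[0,0,-0.02],0,1],[[0,0,-0.02],0,1]]'; python3 -m inch '[[[0,0,-0.3],0,1],[[0,0,-0.8],0,1],[[0,0,-1],0,1]]'; python3 -m inch '[[[0,0.6,-0.6],0,1],[[0,1,-1],0,1]]'; python3 - <<'E'
from h import *
exec(open('o.py').read())
for n in("top","side"):
    im=r.grab_frame(n)
    for d in r.trace(n,"cup"):
        x,y,w,h=d["rect"];p,e=fitmask(n,d["region"],atz(n,(x+w/2,y+h/2),.04)[:2],[(.033,.082),(.033,0)]);print(n,round(d["p"],2),p,e)
    if n=="side": cv2.imwrite("pics/b.png",im[:,:,::-1])
E
```

```text
t: 20.08
position: [0.4261, 0.4137, 0.0277]
tcp_rot: [-3.131, -0.059, 0.021]
ft_force: [-0.2, -0.2, 0.6]
opening: 0.0936
finger_force: 0.0
t: 20.45
position: [0.4283, 0.4135, 0.1305]
tcp_rot: [-3.129, -0.059, 0.017]
ft_force: [0.1, -1.1, 0.1]
opening: 0.0941
finger_force: 0.0
t: 20.7
position: [0.4318, 0.3224, 0.2162]
tcp_rot: [-3.131, -0.061, 0.021]
ft_force: [1.6, 0.6, 0.6]
opening: 0.0941
finger_force: 0.0
[-0.703  0.2   -0.053  1.892 -0.007  1.054 -2.284] [0.432 0.322 0.216]
[[ 0.999  0.039 -0.014]
 [ 0.039 -0.999  0.01 ]
 [-0.014 -0.01  -1.   ]]
top 0.64 [0.42500307 0.38554697] 6.54296875
side 0.97 [0.42737385 0.41331655] 0.07179102344196683
```

View pics/b.png

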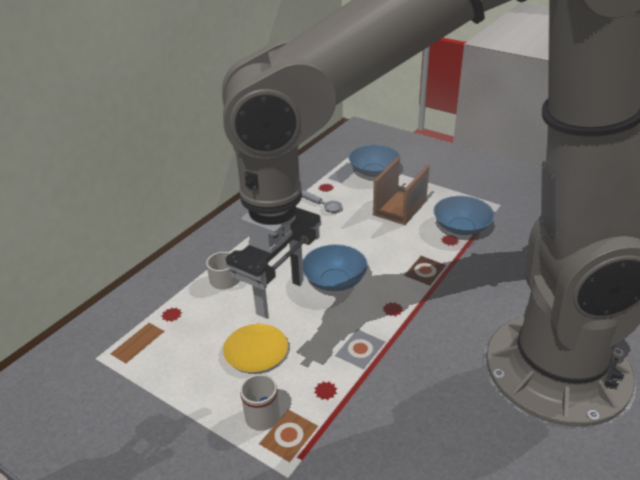

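Side view: the cup stands upright at about (260,405), i.e. (0.427, 0.414), with the balls still in it. Now I'll swing right and tilt the tool at the outer limit so that it points towards -y.

```bash

python3 -m inch '[[[0,0.5,-0.3],0,1],[[0,1,-0.6],0,1]]' >/dev/null
python3 -m inch '[[[0,0.5,-0.3],0,1],[[0,1,-0.6],0,1]]' >/dev/null
python3 -m inch '[[[0,0.5,-0.3],0,1],[[0,1,-0.6],0,1]]' >/dev/null
python3 -m inch '[[[0,0.5,-0.3],0,1],[[0,1,-0.6],0,1]]' 
python3 -m inch '[[[-0.3,0.5,-0.15],0,1],[[-0.6,1,-0.3],0,1]]' >/dev/null
python3 -m inch '[[[-0.3,0.5,-0.15],0,1],[[-0.6,1,-0.3],0,1]]' >/dev/null
python3 -m inch '[[[-0.3,0.5,-0.15],0,1],[[-0.6,1,-0.3],0,1]]' >/dev/null
python3 -m inch '[[[-0.3,0.5,-0.15],0,1],[[-0.6,1,-0.3],0,1]]' 
python3 -m inch '[[[-0.2,0.5,-0.25],0,1],[[-0.4,1,-0.5],0,1]]' 
python3 o.py
```

```text
t: 21.9
position: [0.4507, -0.0791, 0.451]
tcp_rot: [-3.131, -0.062, 0.023]
ft_force: [0.5, 0.4, 0.7]
opening: 0.0942
finger_force: 0.0
t: 22.9
position: [0.228, -0.4894, 0.5702]
tcp_rot: [-3.132, -0.065, 0.021]
ft_force: [1.3, -0.2, 0.3]
opening: 0.0939
finger_force: 0.0
t: 23.15
position: [0.2028, -0.5686, 0.6098]
tcp_rot: [-3.132, -0.057, 0.023]
ft_force: [0.9, 1.5, 0.4]
opening: 0.0939
finger_force: 0.0
[ 0.451  0.358  1.088  1.049 -0.321  1.914 -0.131] [ 0.203 -0.569  0.61 ]
[[ 0.999  0.036 -0.015]
 [ 0.037 -0.999  0.009]
 [-0.015 -0.009 -1.   ]]
```

```bash

python3 -m inch '[[[0,1,-0.8],0,1],[[0,1,-0.8],0,1],[[0,1,-0.8],0,1]]' >/dev/null
python3 -m inch '[[[0,1,-0.8],0,1],[[0,1,-0.8],0,1],[[0,1,-0.8],0,1]]' >/dev/null
python3 -m inch '[[[0,1,-0.8],0,1],[[0,1,-0.8],0,1],[[0,1,-0.8],0,1]]' 
python3 o.py
```

```text
t: 24.28
position: [0.2217, -0.7107, 0.723]
tcp_rot: [2.914, 0.112, 0.011]
ft_force: [-1.6, -1.1, 0.3]
opening: 0.0939
finger_force: 0.0
[ 1.023  0.563  0.53   0.344 -0.296  2.048 -0.212] [ 0.222 -0.711  0.723]
[[ 0.997  0.075  0.016]
 [ 0.077 -0.972 -0.223]
 [-0.001  0.224 -0.975]]
```

```bash

python3 -m inch '[[[0,1,-0.5],0,1],[[0,1,-0.5],0,1],[[0,1,-0.5],0,1]]' >/dev/null
python3 -m inch '[[[0,1,-0.4],0,1],[[0,1,-0.4],0,1],[[0,1,-0.4],0,1]]' 
python3 o.py
```

```text
t: 25.02
position: [0.2011, -0.7635, 0.731]
tcp_rot: [2.831, 0.107, 0.031]
ft_force: [19.9, 4.0, -2.2]
opening: 0.0937
finger_force: 0.0
[ 1.084  0.7    1.267  0.213 -1.022  2.048 -0.104] [ 0.201 -0.764  0.731]
[[ 0.997  0.07   0.033]
 [ 0.077 -0.95  -0.303]
 [ 0.01   0.305 -0.952]]
```

```bash

python3 -m inch '[[[0,-0.3,0.6],0,1],[[0,-0.3,1],0,1],[[0,-0.3,1],0,1]]' >/dev/null
python3 -m inch '[[[0,-0.15,0.6],0,1],[[0,-0.15,1],0,1],[[0,-0.15,1],0,1]]'
python3 o.py
```

```text
t: 25.78
position: [0.208, -0.7795, 0.5247]
tcp_rot: [2.835, 0.112, 0.035]
ft_force: [0.8, 0.2, 1.0]
opening: 0.0941
finger_force: 0.0
[ 0.573  0.629  1.305  1.081 -0.683  1.517  0.147] [ 0.208 -0.78   0.525]
[[ 0.997  0.073  0.036]
 [ 0.081 -0.951 -0.299]
 [ 0.012  0.301 -0.954]]
```

```bash

python3 -m inch '[[[0,0.6,0.2],0,1],[[0,1,0.3],0,1],[[0,1,0.3],0,1]]' >/dev/null
python3 -m inch '[[[0,0.6,0.2],0,1],[[0,1,0.3],0,1],[[0,1,0.3],0,1]]'
python3 o.py
```

```text
t: 26.52
position: [0.214, -0.9675, 0.5163]
tcp_rot: [2.807, 0.103, 0.04]
ft_force: [27.6, 2.6, 8.7]
opening: 0.0941
finger_force: 0.0
[ 1.182  0.971  1.153  0.211 -1.022  1.741 -0.09 ] [ 0.214 -0.968  0.516]
[[ 0.997  0.067  0.04 ]
 [ 0.076 -0.943 -0.325]
 [ 0.016  0.327 -0.945]]
```

```bash

python3 -m inch '[[[0,1,0.3],0,1],[[0,1,0.3],0,1],[[0,1,0.3],0,1]]' | sed -n 2,4p
python3 o.py
python3 -m inch '[[[0,1,0.4],0,1],[[0,1,0.4],0,1],[[0,1,0.4],0,1]]'
python3 o.py
```

```text
position: [0.2127, -1.013, 0.4876]
tcp_rot: [2.747, 0.108, 0.054]
ft_force: [0.2, 0.2, 0.7]
[ 1.199  1.011  1.133  0.212 -1.02   1.637 -0.077] [ 0.213 -1.013  0.488]
[[ 0.996  0.068  0.053]
 [ 0.083 -0.921 -0.38 ]
 [ 0.023  0.383 -0.923]]
t: 27.28
position: [0.2084, -1.0582, 0.4549]
tcp_rot: [2.689, 0.106, 0.066]
ft_force: [0.4, 0.7, 0.0]
opening: 0.0943
finger_force: 0.0
[ 1.218  1.055  1.113  0.212 -1.02   1.531 -0.066] [ 0.208 -1.058  0.455]
[[ 0.996  0.064  0.064]
 [ 0.085 -0.898 -0.433]
 [ 0.03   0.436 -0.899]]
```

```bash

python3 -m inch '[[[0,1,0],0,1],[[0,1,0],0,1]]' >/dev/null
python3 -m inch '[[[0,1,0],0,1],[[0,1,0],0,1]]'
python3 o.py
```

```text
t: 27.78
position: [0.1964, -1.0985, 0.4741]
tcp_rot: [2.575, 0.102, 0.086]
ft_force: [0.6, -0.1, -0.3]
opening: 0.0942
finger_force: 0.0
[ 1.239  1.055  1.098  0.212 -1.02   1.414 -0.048] [ 0.196 -1.099  0.474]
[[ 0.995  0.055  0.082]
 [ 0.091 -0.842 -0.531]
 [ 0.04   0.536 -0.843]]
```

```bash

python3 -m inch '[[[0,1,-0.3],0,1]]' >/dev/null
python3 -m inch '[[[0,1,-0.3],0,1]]' >/dev/null
python3 -m inch '[[[0,1,-0.3],0,1]]' >/dev/null
python3 -m inch '[[[0,1,-0.3],0,1]]'
python3 o.py
```

```text
t: 28.28
position: [0.177, -1.1062, 0.5864]
tcp_rot: [2.406, 0.096, 0.108]
ft_force: [-0.3, -0.8, -0.8]
opening: 0.094
finger_force: 0.0
[ 1.254  0.97   1.095  0.213 -1.02   1.328 -0.028] [ 0.177 -1.106  0.586]
[[ 0.994  0.039  0.105]
 [ 0.099 -0.742 -0.663]
 [ 0.051  0.67  -0.741]]
```

```bash

python3 -m inch '[[[0,1,-0.5],0,1]]' >/dev/null
python3 -m inch '[[[0,1,-0.5],0,1]]' >/dev/null
python3 -m inch '[[[0,1,-0.5],0,1]]' >/dev/null
python3 -m inch '[[[0,1,-0.5],0,1]]'
python3 o.py
python3 -m inch '[[[0,1,-0.3],0,1]]' >/dev/null
python3 -m inch '[[[0,1,-0.3],0,1]]' >/dev/null
python3 -m inch '[[[0,1,-0.3],0,1]]' >/dev/null
python3 -m inch '[[[0,1,-0.3],0,1]]'
python3 o.py
```

```text
t: 28.78
position: [0.1546, -1.0662, 0.7309]
tcp_rot: [2.261, 0.09, 0.123]
ft_force: [-0.5, -0.7, -0.7]
opening: 0.0942
finger_force: 0.0
[ 1.257  0.842  1.107  0.213 -1.021  1.31  -0.013] [ 0.155 -1.066  0.731]
[[ 0.993  0.023  0.119]
 [ 0.106 -0.638 -0.763]
 [ 0.058  0.77  -0.636]]
t: 29.28
position: [0.1344, -1.033, 0.8507]
tcp_rot: [2.104, 0.081, 0.135]
ft_force: [-0.5, 0.6, -0.2]
opening: 0.0938
finger_force: 0.0
[ 1.260e+00  7.460e-01  1.113e+00  2.130e-01 -1.020e+00  1.248e+00
  1.000e-03] [ 0.134 -1.033  0.851]
[[ 0.992  0.003  0.13 ]
 [ 0.113 -0.511 -0.852]
 [ 0.063  0.86  -0.507]]
```

```bash

python3 -m inch '[[[0,1,0.2],0,1]]' >/dev/null
python3 -m inch '[[[0,1,0.2],0,1]]' >/dev/null
python3 -m inch '[[[0,1,0.2],0,1]]' >/dev/null
python3 -m inch '[[[0,1,0.2],0,1]]'
python3 o.py
```

```text
t: 29.78
position: [0.1253, -1.0574, 0.9115]
tcp_rot: [1.931, 0.072, 0.145]
ft_force: [0.4, 0.6, 0.3]
opening: 0.0937
finger_force: 0.0
[ 1.275  0.738  1.091  0.213 -1.021  1.08   0.014] [ 0.125 -1.057  0.912]
[[ 0.991 -0.02   0.136]
 [ 0.12  -0.357 -0.927]
 [ 0.067  0.934 -0.351]]
```

Tool tilt is now 69.5°, pointing mostly towards -y. Returning to the left, above the work.

```bash

python3 -m inch '[[[0.3,-0.3,-0.2],0,1],[[0.7,-0.65,-0.45],0,1],[[1,-0.95,-0.7],0,1]]' >/dev/null
python3 -m inch '[[[0.3,-0.3,-0.2],0,1],[[0.7,-0.65,-0.45],0,1],[[1,-0.95,-0.7],0,1]]' >/dev/null
python3 -m inch '[[[0.3,-0.3,-0.2],0,1],[[0.7,-0.65,-0.45],0,1],[[1,-0.95,-0.7],0,1]]' 
python3 o.py
```

```text
t: 30.9
position: [0.3465, -0.7997, 0.7813]
tcp_rot: [1.934, 0.059, 0.14]
ft_force: [-0.7, -0.1, -0.1]
opening: 0.0939
finger_force: 0.0
[-0.181  0.232  1.367  1.358  0.27   0.596 -0.606] [ 0.347 -0.8    0.781]
[[ 0.992 -0.026  0.127]
 [ 0.109 -0.36  -0.927]
 [ 0.07   0.933 -0.354]]
```

```bash

python3 -m inch '[[[0.35,-0.3,-0.3],0,1],[[0.7,-0.65,-0.6],0,1],[[1,-0.95,-0.8],0,1]]' >/dev/null
python3 -m inch '[[[0.35,-0.3,-0.3],0,1],[[0.7,-0.65,-0.6],0,1],[[1,-0.9,-0.8],0,1]]' 
python3 o.py
python3 -m inch '[[[0.15,-0.3,-0.45],0,1],[[0.2,-0.5,-1],0,1],[[0.2,-0.5,-1],0,1]]' 
python3 -m inch '[[[0.15,-0.3,-0.45],0,1],[[0.2,-0.5,-1],0,1]]' 
python3 o.py
```

```text
t: 31.65
position: [0.5104, -0.5838, 0.6881]
tcp_rot: [1.947, 0.06, 0.14]
ft_force: [-0.0, -1.3, 0.3]
opening: 0.0941
finger_force: 0.0
[-0.8    0.029  1.23   1.597  1.126  1.032 -1.453] [ 0.51  -0.584  0.688]
[[ 0.992 -0.024  0.127]
 [ 0.109 -0.372 -0.922]
 [ 0.069  0.928 -0.366]]
t: 32.02
position: [0.52, -0.4686, 0.6804]
tcp_rot: [1.946, 0.065, 0.141]
ft_force: [-0.3, -1.0, 0.5]
opening: 0.0937
finger_force: 0.0
t: 32.28
position: [0.5254, -0.3599, 0.6712]
tcp_rot: [1.946, 0.057, 0.134]
ft_force: [0.7, 0.7, -0.1]
opening: 0.0942
finger_force: 0.0
[-1.054 -0.126  0.886  1.704  1.293  1.595 -1.71 ] [ 0.525 -0.36   0.671]
[[ 0.992 -0.024  0.121]
 [ 0.103 -0.37  -0.923]
 [ 0.067  0.929 -0.365]]
```

```bash

python3 -m inch '[[[0.1,-0.3,-0.4],-0.12,1],[[0.15,-0.6,-0.7],-0.24,1],[[0.2,-0.9,-1],-0.36,1],[[0.2,-1,-1],-0.48,1],[[0.2,-1,-1],-0.6,1],[[0.2,-1,-1],-0.71,1],[[0.2,-1,-1],-0.82,1],[[0.2,-1,-1],-0.93,1],[[0.2,-1,-1],-1,1],[[0.2,-1,-1],-1,1]]' 
python3 o.py
```

```text
t: 33.52
position: [0.536, -0.2296, 0.6166]
tcp_rot: [1.41, 1.494, -0.885]
ft_force: [0.4, 0.0, 0.9]
opening: 0.0943
finger_force: 0.0
[-1.149 -0.017  0.812  1.762  1.176  1.695 -0.318] [ 0.536 -0.23   0.617]
[[ 0.025  0.992  0.122]
 [ 0.37   0.104 -0.923]
 [-0.929  0.068 -0.365]]
```

```bash

python3 -m inch '[[[0.45,-0.05,-0.45],0,1],[[0.9,-0.1,-0.9],0,1]]' >/dev/null
python3 -m inch '[[[0.45,-0.05,-0.45],0,1],[[0.9,-0.1,-0.9],0,1]]' >/dev/null
python3 -m inch '[[[0.45,-0.05,-0.45],0,1],[[0.9,-0.1,-0.9],0,1]]' 
python3 -m inch '[[[0.45,-0.05,-0.45],0,1],[[0.9,-0.1,-0.9],0,1]]' 
python3 o.py
```

```text
t: 34.28
position: [0.4808, 0.1115, 0.4643]
tcp_rot: [1.411, 1.492, -0.883]
ft_force: [0.3, -0.1, 1.1]
opening: 0.0941
finger_force: 0.0
t: 34.52
position: [0.4625, 0.2245, 0.4138]
tcp_rot: [1.411, 1.492, -0.883]
ft_force: [0.5, 0.5, 1.0]
opening: 0.0941
finger_force: 0.0
[-1.404  0.538  0.556  1.59   0.606  1.909 -0.786] [0.462 0.224 0.414]
[[ 0.027  0.992  0.122]
 [ 0.37   0.104 -0.923]
 [-0.929  0.07  -0.364]]
```

```bash

python3 -m inch '[[[0.45,-0.05,-0.15],0,1],[[0.85,-0.1,-0.3],0,1]]' >/dev/null
python3 -m inch '[[[0.45,-0.05,-0.15],0,1],[[0.85,-0.1,-0.3],0,1]]' >/dev/null
python3 -m inch '[[[0.45,-0.05,-0.15],-0.045,1],[[0.85,-0.1,-0.3],-0.045,1],[[0.85,-0.1,-0.3],-0.045,1],[[0.85,-0.1,-0.3],-0.045,1]]' 
python3 - <<'E'
from h import *
exec(open('o.py').read())
im=r.grab_frame("side");cv2.imwrite("pics/c.png",im[:,:,::-1])
for d in r.trace("side","cup"):
    x,y,w,h=d["rect"];p,e=fitmask("side",d["region"],atz("side",(x+w/2,y+h/2),.04)[:2],[(.033,.082),(.033,0)]);print(round(d["p"],2),p,e)
E
```

```text
t: 35.52
position: [0.4285, 0.3963, 0.2091]
tcp_rot: [1.364, 1.55, -0.928]
ft_force: [-0.1, -0.4, 0.3]
opening: 0.0939
finger_force: 0.0
[-1.412  0.932  0.434  1.345  0.369  1.888 -0.898] [0.429 0.396 0.209]
[[-0.044  0.992  0.122]
 [ 0.361  0.13  -0.924]
 [-0.932  0.004 -0.363]]
0.61 [0.42799703 0.41328756] 0.71319826007326
0.43 [ 0.75993991 -0.23162668] 3.522007042253521
```

View pics/c.png

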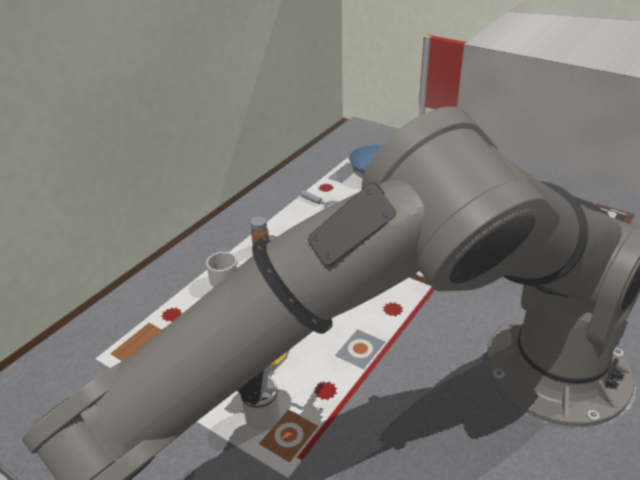

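```bash

python3 -m inch '[[[0.3,0,0.12],0,1],[[0.6,0,0.23],0,1],[[0.9,0,0.35],0,1],[[0.9,0,0.35],0,1]]'
python3 o.py
```

```text
t: 36.12
position: [0.4274, 0.3959, 0.1104]
tcp_rot: [1.36, 1.551, -0.933]
ft_force: [0.1, 0.1, 0.0]
opening: 0.0938
finger_force: 0.0
[-1.396  1.05   0.403  1.348  0.321  1.792 -0.964] [0.427 0.396 0.11 ]
[[-0.047  0.991  0.121]
 [ 0.358  0.13  -0.925]
 [-0.933 -0.    -0.361]]
```

```bash

python3 -m inch '[[[0.3,0.01,0.12],0,1],[[0.58,0.01,0.22],0,1],[[0.58,0.01,0.22],0,1]]'
python3 -m inch '[[[0,0,0],0,0.6],[[0,0,0],0,0.6],[[0,0,0],0,0.6],[[0,0,0],0,0.6],[[0,0,0],0,0.6]]' 25
python3 o.py
```

```text
t: 36.5
position: [0.4287, 0.3973, 0.0499]
tcp_rot: [1.361, 1.552, -0.931]
ft_force: [-0.3, 0.4, 0.4]
opening: 0.0938
finger_force: 0.0
t: 37.12
position: [0.429, 0.398, 0.0509]
tcp_rot: [1.362, 1.552, -0.929]
ft_force: [-0.8, 3.0, 6.3]
opening: 0.0656
finger_force: 25.0
[-1.385  1.129  0.386  1.325  0.297  1.742 -0.998] [0.429 0.398 0.051]
[[-0.046  0.991  0.123]
 [ 0.361  0.131 -0.924]
 [-0.932  0.002 -0.363]]
```

```bash

python3 -m inch '[[[-0.2,0,-0.08],0,0.6],[[-0.5,0,-0.19],0,0.6],[[-0.9,0,-0.35],0,0.6],[[-0.9,0,-0.35],0,0.6]]'
python3 - <<'E'
from h import *
s=r.sense();M=R.from_rotvec(s['tcp_rot']);t=M.apply([0,0,1]);p=np.array(s['position']);G=p-.019*t
print(p.round(4),np.round(s['joints'],2))
for f in (0,60,90,110,130,150):
    Q=R.from_rotvec(-np.radians(f)*t); d=Q.apply([0,0,1]); 
    low=-np.array([0,0,1.])+d*d[2]; low/=np.linalg.norm(low)+1e-9
    print(f,d.round(2),"tilt",round(np.degrees(np.arccos(d[2]))),"lip rel G",(.025*d+.033*low).round(3),"bottom edge",(-.057*d+.033*low).round(3))
E
```

```text
t: 37.62
position: [0.4297, 0.3986, 0.1504]
tcp_rot: [1.367, 1.554, -0.924]
ft_force: [0.2, 0.3, -3.2]
opening: 0.0657
finger_force: 25.0
[0.4297 0.3986 0.1504] [-1.4   1.    0.42  1.35  0.34  1.83 -0.94]
0 [0. 0. 1.] tilt 0 lip rel G [0.    0.    0.025] bottom edge [ 0.     0.    -0.057]
60 [0.78 0.28 0.57] tilt 55 lip rel G [ 0.037  0.013 -0.013] bottom edge [-0.027 -0.009 -0.06 ]
90 [0.88 0.46 0.14] tilt 82 lip rel G [ 0.026  0.014 -0.029] bottom edge [-0.046 -0.024 -0.04 ]
110 [ 0.81  0.57 -0.16] tilt 99 lip rel G [ 0.016  0.011 -0.037] bottom edge [-0.05  -0.036 -0.023]
130 [ 0.63  0.65 -0.42] tilt 115 lip rel G [ 0.006  0.006 -0.04 ] bottom edge [-0.046 -0.047 -0.006]
150 [ 0.38  0.69 -0.61] tilt 128 lip rel G [-0.    -0.    -0.041] bottom edge [-0.031 -0.057  0.009]
```

```bash

python3 -m inch '[[[-0.2,0,0.3],0,0.6],[[-0.3,0,0.7],0,0.6],[[-0.37,0.01,1],0,0.6]]' >/dev/null
python3 -m inch '[[[-0.2,0,0.5],0,0.6],[[-0.37,0.01,1],0,0.6]]' >/dev/null
python3 -m inch '[[[-0.2,0,0.5],0,0.6],[[-0.37,0.01,1],0,0.6]]' >/dev/null
python3 -m inch '[[[-0.2,0,0.5],0,0.6],[[-0.35,0.01,0.85],0,0.6],[[-0.37,0.01,1],0,0.6],[[-0.37,0.01,1],0,0.6]]' 
python3 o.py
```

```text
t: 39.0
position: [0.4883, -0.0248, 0.1388]
tcp_rot: [1.363, 1.552, -0.93]
ft_force: [0.1, -0.7, -3.4]
opening: 0.0658
finger_force: 25.0
[-1.175  0.762  0.57   2.093  0.67   1.175 -1.004] [ 0.488 -0.025  0.139]
[[-0.046  0.992  0.121]
 [ 0.361  0.13  -0.924]
 [-0.932  0.001 -0.364]]
```

```bash

python3 -m inch '[[[0,0,0],-0.08,0.6],[[0,0,0],-0.18,0.6],[[0,0,0],-0.29,0.6],[[0,0,0],-0.4,0.6],[[0,0,0],-0.5,0.6],[[0,0,0],-0.6,0.6],[[0,0,0],-0.69,0.6],[[0,0,0],-0.77,0.6],[[0,0,0],-0.84,0.6],[[0,0,0],-0.9,0.6],[[0,0,0],-0.95,0.6],[[0,0,0],-1,0.6]]'
python3 -m inch '[[[0,0,0],-0.05,0.6],[[0,0,0],-0.1,0.6],[[0,0,0],-0.15,0.6],[[0,0,0],-0.2,0.6],[[0,0,0],-0.25,0.6],[[0,0,0],-0.31,0.6],[[0,0,0],-0.37,0.6],[[0,0,0],-0.43,0.6],[[0,0,0],-0.5,0.6],[[0,0,0],-0.57,0.6],[[0,0,0],-0.64,0.6],[[0,0,0],-0.72,0.6],[[0,0,0],-0.72,0.6],[[0,0,0],-0.72,0.6]]'
python3 - <<'E'
from h import *
exec(open('o.py').read())
a=r.grab_frame("top")
b=r.grab_frame("side")
for n in("top","side"):
    for i in "1234":
        for d in r.trace(n,f"ball{i}_center")[:3]: print(n,i,round(d["p"],2),d["rect"])
cv2.imwrite("pics/d.png",np.hstack([cv2.resize(a[180:320,220:360],(400,400)),cv2.resize(b[200:320,280:400],(400,400))])[:,:,::-1])
E
```

```text
t: 40.5
position: [0.4889, -0.0227, 0.1387]
tcp_rot: [-0.171, 2.529, -1.726]
ft_force: [-0.0, 0.4, -2.3]
opening: 0.0656
finger_force: 25.0
t: 42.25
position: [0.4887, -0.0238, 0.1389]
tcp_rot: [1.311, -1.8, 1.337]
ft_force: [-0.9, -1.1, -2.4]
opening: 0.0656
finger_force: 25.0
[-0.794  0.661  0.076  2.07   0.862  1.416  1.494] [ 0.489 -0.024  0.139]
[[-0.382 -0.916  0.123]
 [-0.383  0.036 -0.923]
 [ 0.841 -0.4   -0.364]]
side 1 0.58 [331.7, 265.0, 7.8, 6.7]
side 2 0.72 [225.7, 324.1, 62.6, 45.0]
side 2 0.44 [337.5, 270.3, 9.9, 6.5]
side 3 0.63 [324.8, 272.4, 10.1, 4.7]
```

View pics/d.png

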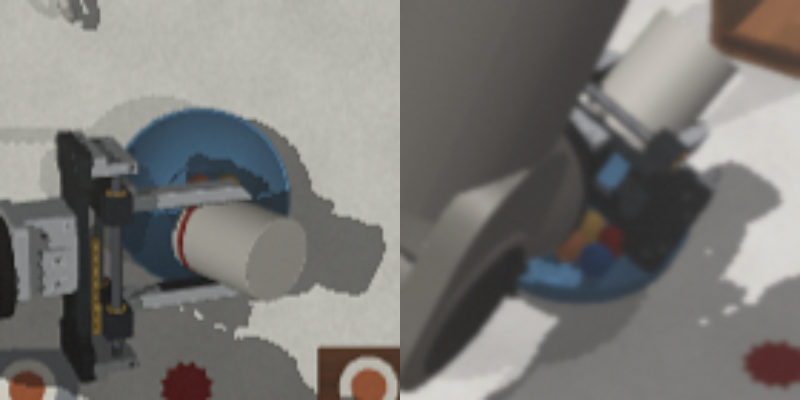

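The right-hand crop (side view) shows all four balls (gold, copper, red, dark blue) in the bowl. Raising the cup and turning it upright again.

```bash

python3 -m inch '[[[0.2,-0.1,-0.09],0,0.6],[[0.42,-0.2,-0.18],0.1,0.6],[[0.42,-0.2,-0.18],0.2,0.6],[[0.42,-0.2,-0.18],0.3,0.6],[[0.42,-0.2,-0.18],0.4,0.6],[[0.42,-0.2,-0.18],0.5,0.6],[[0.42,-0.2,-0.18],0.6,0.6],[[0.42,-0.2,-0.18],0.7,0.6],[[0.42,-0.2,-0.18],0.8,0.6],[[0.42,-0.2,-0.18],0.9,0.6],[[0.42,-0.2,-0.18],1,0.6]]'
python3 -m inch '[[[0,0,0],0.1,0.6],[[0,0,-0.2],0.2,0.6],[[0,0,-0.4],0.3,0.6],[[0,0,-0.6],0.4,0.6],[[0,0,-0.8],0.5,0.6],[[0,0,-1],0.6,0.6],[[0,0,-1],0.72,0.6],[[0,0,-1],0.72,0.6]]'
python3 - <<'E'
from h import *
exec(open('o.py').read())
print(ax(np.array([.5425,.277,.15])-r.sense()['position']))
r.grab_frame("top")
for n in("top",):
    for d in r.trace(n,"saucer")[:1]:
        x,y,w,h=d["rect"];p,e=fitmask(n,d["region"],atz(n,(x+w/2,y+h/2),.01)[:2],[(.068,.014),(.04,0)]);print(n,d["p"],p,e)
E
```

```text
t: 44.12
position: [0.4886, -0.0248, 0.1889]
tcp_rot: [0.37, 2.329, -1.544]
ft_force: [0.7, -0.4, -1.9]
opening: 0.0659
finger_force: 25.0
t: 45.12
position: [0.4764, 0.0678, 0.2253]
tcp_rot: [1.361, 1.553, -0.93]
ft_force: [-0.2, 0.1, -2.3]
opening: 0.0655
finger_force: 25.0
[-1.236  0.618  0.491  1.967  0.636  1.469 -0.941] [0.476 0.068 0.225]
[[-0.047  0.991  0.123]
 [ 0.36   0.132 -0.924]
 [-0.932  0.001 -0.363]]
[ 1.42328542  0.93065094 -1.57724281]
top 0.84 [0.54236887 0.29533807] 0.612622893258427
```

```bash

python3 -m inch '[[[0.3,0.2,-0.35],0,0.6],[[0.6,0.4,-0.7],0,0.6],[[0.7,0.46,-0.8],0,0.6]]' >/dev/null
python3 -m inch '[[[0.3,0.2,-0.35],0,0.6],[[0.6,0.4,-0.65],0,0.6],[[0.7,0.46,-0.77],0,0.6],[[0.7,0.46,-0.77],0,0.6],[[0.7,0.46,-0.77],0,0.6]]'
python3 - <<'E'
from h import *
exec(open('o.py').read())
print(ax(np.array([.5425,.277,.068])-r.sense()['position']))
r.grab_frame("top");r.grab_frame("side")
for n,l,pr in(("top","cup",[(.033,.1),(.033,.018)]),("top","saucer",[(.068,.014),(.04,0)]),("side","saucer",[(.068,.014),(.04,0)])):
    for d in r.trace(n,l)[:2]:print(n,l,round(d["p"],2),d["rect"])
E
```

```text
t: 46.22
position: [0.542, 0.2737, 0.1525]
tcp_rot: [1.362, 1.552, -0.931]
ft_force: [-1.0, -0.2, -1.3]
opening: 0.0659
finger_force: 25.0
[-1.223  0.946  0.417  1.47   0.49   1.66  -0.873] [0.542 0.274 0.153]
[[-0.047  0.992  0.121]
 [ 0.36   0.13  -0.924]
 [-0.932 -0.    -0.363]]
[0.79916309 0.0096682  0.27723128]
top cup 0.68 [281.8, 252.1, 10.8, 10.6]
top cup 0.57 [144.6, 225.0, 41.4, 32.2]
top saucer 0.8 [161.4, 216.1, 43.8, 54.5]
side saucer 0.66 [224.5, 320.6, 63.2, 50.7]
```

```bash

python3 -m inch '[[[0.3,0,0.1],0,0.6],[[0.55,0.01,0.2],0,0.6],[[0.7,0.01,0.24],0,0.6],[[0.8,0.01,0.28],0,0.6],[[0.8,0.01,0.28],0,0.6],[[0.8,0.01,0.28],0,0.6]]'
python3 - <<'E'
from h import *
print(ax(np.array([.5425,.277,.060])-r.sense()['position']))
a=r.grab_frame("top");b=r.grab_frame("side")
cv2.imwrite("pics/e.png",np.hstack([cv2.resize(a[190:290,130:230],(400,400),interpolation=2),cv2.resize(b[270:390,200:320],(400,400),interpolation=2)])[:,:,::-1])
E
```

```text
t: 47.22
position: [0.543, 0.2784, 0.068]
tcp_rot: [1.363, 1.552, -0.928]
ft_force: [0.9, 0.7, -2.3]
opening: 0.0655
finger_force: 25.0
[ 0.0700317  -0.00676216  0.04137771]
```

View pics/e.png

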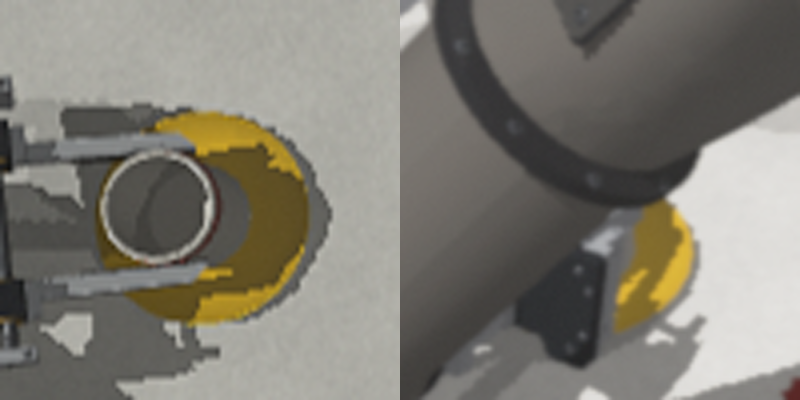

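The cup is empty and over the saucer: rim centre about (169.5,241.8) px, saucer centre about (180.6,244.3) px. Checking the offset with the calibration.

```bash
python3 - <<'E'
from h import *
c=atz("top",(169.5,241.75),.1);s=atz("top",(180.6,244.25),.012);print(c,s); e=s-c;e[2]=-.010
print(ax(e))
E
```

```text
[0.54017299 0.29260131 0.1       ] [0.54105189 0.29287176 0.012     ]
[0.09370788 0.00887273 0.03499526]
```

```bash
python3 -m inch '[[[0.04,0.01,0.015],0,0.6],[[0.07,0.01,0.028],0,0.6],[[0.09,0.01,0.034],0,0.6],[[0.09,0.01,0.034],0,0.6]]'; python3 -m inch '[[[0.005,0,0.002],0,0.6],[[0.01,0,0.004],0,0.6],[[0.01,0,0.004],0,0.6]]'
```

```text
t: 47.82
position: [0.5436, 0.2784, 0.0575]
tcp_rot: [1.362, 1.552, -0.93]
ft_force: [0.6, 0.3, -2.0]
opening: 0.0656
finger_force: 25.0
t: 48.2
position: [0.5437, 0.2784, 0.0569]
tcp_rot: [1.362, 1.552, -0.929]
ft_force: [-0.2, 0.0, 1.4]
opening: 0.0656
finger_force: 25.0
```

```bash
python3 -m inch '[[[0.005,0,0.002],0,0.6],[[0.005,0,0.002],0,0.75],[[0.005,0,0.002],0,0.85],[[0.005,0,0.002],0,1],[[0.005,0,0.002],0,1],[[0.005,0,0.002],0,1]]';  python3 -m inch '[[[-0.2,0,-0.1],0,1],[[-0.5,0,-0.25],0,1],[[-0.8,0,-0.45],0,1],[[-0.8,0,-0.45],0,1]]'; python3 -m inch '[[[-0.4,0,-0.4],0,1],[[-0.6,0,-0.8],0,1],[[-0.6,0,-0.8],0,1],[[-0.6,0,-0.8],0,1],[[-0.6,0,-0.8],0,1]]'; python3 - <<'E'
from h import *
a=r.grab_frame("top");b=r.grab_frame("side")
cv2.imwrite("pics/f.png",np.hstack([cv2.resize(a[130:350,130:350],(400,400),interpolation=2),cv2.resize(b[200:400,180:380],(400,400),interpolation=2)])[:,:,::-1])
E
```

```text
t: 48.95
position: [0.5437, 0.2785, 0.056]
tcp_rot: [1.362, 1.552, -0.929]
ft_force: [0.7, -0.2, -0.3]
opening: 0.0941
finger_force: 0.0
t: 49.45
position: [0.5427, 0.2925, 0.1507]
tcp_rot: [1.366, 1.553, -0.923]
ft_force: [0.1, -0.5, -1.5]
opening: 0.0938
finger_force: 0.0
t: 50.08
position: [0.5348, 0.3423, 0.2313]
tcp_rot: [1.362, 1.551, -0.932]
ft_force: [0.7, -0.3, -0.1]
opening: 0.0941
finger_force: 0.0
```

View pics/f.png

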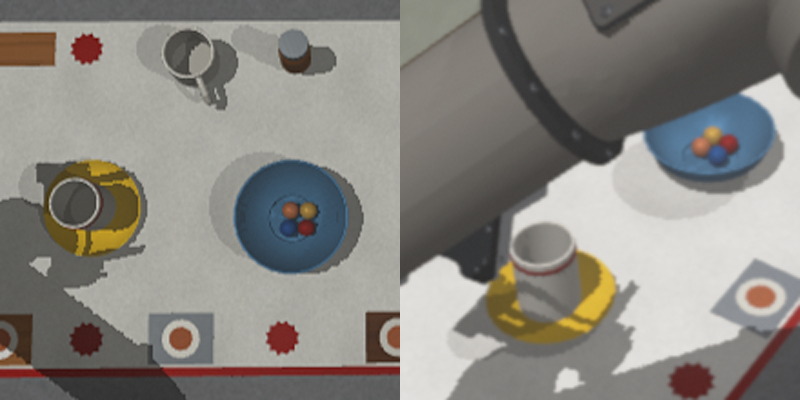

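The empty cup stands upright in the middle of the saucer at (75,203) in the left crop. All four balls are in the bowl at (298,218), the coffee cup and shaker are where they were, and the gripper is clear.

```bash
python3 -c "
from rig import r
print(r.finish_job())"
```

```text
the job is handed in; nothing more can be done
None
```

The job is done and handed in at about 50 s: all four balls are in the blue bowl, and the empty cup stands upright in the middle of the yellow saucer, with the gripper clear of everything.

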